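# Release, reset and re-latch the gauge selector box

### The job

The push-push button on the sloped selector box is latched in. Press it so that it springs out, then with the button out roll the thumbwheel beside it until its face with four dots stands at the pointers, and then press the button in again so that it stays latched. Leave the dial indicator, the ring and the pot magnet beside the box where they are.

Things in the scene. Friction and masses are not known exactly. Their poses are not given: they have to be found in the camera images.
- button (a joint): How far the push button is pressed, m: 0 = fully out, about 0.0157 = latched in, 0.0235 = hard stop. Push-push latch: a press to the stop and letting go changes it from in to out or from out to in (it does so from about 0.021 on); a half press from out springs back out. The spring pushes with 1 N when out, about 2.5 N at the stop, somewhat more when pressed fast.
- button_top (a point): Centre of the flat top of the button, a round aluminium one 31 mm across, right of the thumbwheel seen from the robot; moves with it along the panel's normal. z points out of the panel, x up the slope, y to the left along the panel. It stands 28 mm out of the panel when out, about 12 mm when latched in, 4.5 mm at the stop.
- wheel_axis (a point): Middle of the thumbwheel's axle, level with the panel's surface, fixed to the box. z points straight out of the panel (28 degrees from vertical, leaning to the robot), x up the slope, y to the left along the axle. The visor's face is 57 mm up the slope from it. Frame and pointers at the wheel's sides stand at most 19 mm out of the panel, 14 to 19 mm to either side.
- wheel (a joint): Angle of the thumbwheel, rad: 0 = one dot at the pointers, each click of 1.047 one dot more, so four dots = 3.142; stops just past 1 and 6 dots. Grows as the wheel's outer side is pushed up the slope (+x of wheel_axis). A spring detent draws it to the nearest click, except from very near half-way; turning takes about 3 N at a paddle. Starts at 1, 2 or 3 dots.
- console: Grey sheet-metal selector box fixed to the worktop, 200 mm wide (y), 130 mm deep; origin on the worktop under the panel's centre, z up, x to its back. The panel rises to the back at 28 degrees, its centre 70 mm above the worktop, the visor's top edge 161 mm. Button centre 48 mm right of the panel's middle line, wheel centre 45 mm left of it.
- dial_indicator_mid (a point): Bystander: dial indicator lying on its back, 138 x 57 x 22 mm; the middle of its case, half-way up.
- setting_ring_l_mid (a point): Bystander: black setting ring lying flat, 72 mm in diameter, 18 mm high; its centre.
- puck_mid (a point): Bystander: black pot magnet with a knob on top, 43 mm in diameter, 37 mm high; its centre.
- panel_at_button (a point): Point of the panel's surface under the button's centre, fixed to the box; axes as button_top. A sheet visor stands square out of the panel along its top edge, over the whole width: its face is 35 mm up the slope from here and it reaches 72 mm out, overhanging the button, so that the button must be reached with the tool tilted, about square to the panel.
- wheel_front (a point): Point 38 mm out from wheel_axis along the panel's normal, fixed to the box, where the paddles pass. The wheel is 26 mm wide: a black drum of 22 mm radius with six flat paddles 4 mm thick to 38 mm radius, 60 degrees apart, and one to six white dots in the valleys between. At a click one valley faces here; the nearest paddles stand 30 degrees up and down the slope.

How it is judged:
On the way, in this order (a step that is already met when the one before it is completed fails the run):
1. the button has been released and stands fully out (value of joint button below 0.002 m), for 0.1 s.
2. with the button out, the wheel stands at four dots, let go (value of joint button below 0.004 m and value of joint wheel between 2.94 and 3.34 rad and contact force between the fingers and console below 0.1 N), for 0.2 s.
At the end, for the whole second after the job is handed in: The button is latched in (pressed 13.5 to 18.5 mm, not held), the wheel is at four dots (3.142 rad within 0.2), and the robot has let go (value of joint button between 0.0135 and 0.0185 m and value of joint wheel between 2.94 and 3.34 rad); the robot touches nothing.
It fails at once if a bystander (dial indicator, ring or pot magnet) is shifted more than 20 mm (distance of any of dial_indicator_mid, setting_ring_l_mid, puck_mid from where it was at the start of the episode above 0.02 m).
It also fails if it takes over 58 s, if anything falls off the work surface, if the arm or the gripper's body presses on something with over 40 N, if the wrist force passes 120 N, or if a joint passes its speed limit or range.

### The arm

A 6-joint arm with a two-finger parallel gripper is mounted at the origin on a cart in front of the work surface, level with it; the furniture and walls round the work are solid. World frame = base frame: x ahead of the robot, y to its left, z up, the work surface at z = 0. Lengths are in m, angles in rad, forces in N, time in s.
With the tool pointing down it reaches from about 0.275 to 0.825 m from the base axis. Payload 5.2 kg.
Tool frame: the origin (TCP) lies on the centre line of the jaws, within the pads' length; the fingertips stand 8 mm ahead of it and the grasp point (between the pads) lies 11 mm behind it; z points along the fingers, y is the line along which they close (so a half turn about z gives the same grasp; the last joint's range is limited). The gripper opens to 93 mm and grips with 3 to 60 N. Pads are 15 mm wide; open, the fingers measure 128 mm over their backs; the gripper's body (75 mm by 188 mm) begins 65 mm behind the grasp point.
Start: joints at [-1.428, 0.259, 1.535, -0, 1.348, -0.203], TCP at [0.186, -0.517, 0.227] pointing down, gripper open.
Joint ranges: [-3.14, 3.14], [-0.91, 2.08], [0.19, 2.58], [-1.22, 4.36], [0.22, 2.71], [-3.12, 3.12]. Speed limits (rad/s): [2.57, 2.57, 3.14, 3.14, 3.14, 3.14].

### API

Orientations are given as [roll, pitch, yaw] about the fixed x, y, z axes, in that order (R = Rz(yaw) Ry(pitch) Rx(roll)).
In Python, from workcell import env, kinematics, optics, hand_in, monitor gives the robot as it stands. Calls block until the motion is done:
- env.move_ptp(position, orientation): joint-space move of the TCP to a pose.
- env.movel(position, ori=None, max_speed=0.15): straight line of the TCP; ori=None keeps the orientation; max_speed is the mean speed in m/s.
- env.set_joints(angles): joint-space move.
- env.gripper_open() and env.close_gripper(): open the fingers fully, or close them until they stop; the grip force is fixed at half the most.
- env.sleep(seconds).
- kinematics.solve_ik(position, orientation): joint angles nearest the present ones, or None.
- optics.camera(name): name is "scene" or "side" or "wrist"; returns the picture (480x640x3 uint8, red, green, blue); there is no depth.
- optics.camera_params(name): a dict with "K" (3x3 intrinsics, pixels), "dist" ([k1, k2, p1, p2, k3] as OpenCV has them; the pictures are not rectified), "R" (3x3) and "t" (3): a world point X has camera coordinates R X + t. Camera axes: x right, y down, z forward; pixel columns grow to the right and rows downward; lengths in m; the calibration is good to about 2 mm. A picture is of the moment at which its call begins: read the wrist's pose just before it. camera_params takes no time and is no camera call; for the wrist camera it gives the pose at the moment of the call.
A pose or a line that the arm cannot do raises env.MotionError and nothing moves.
- hand_in(): hands the job in; it is judged then, once.
Readings, each from a call of its own:
- monitor.read_time_s(): time.
- monitor.read_joint_positions(): joint angles.
- monitor.read_dq(): joint speeds.
- monitor.read_tau(): joint torques, N m.
- monitor.read_ee_pos(): TCP position.
- monitor.read_ee_rot(): TCP orientation.
- monitor.read_ft_force(): force on the tool from outside, world axes, zero at the start.
- monitor.read_moment(): the same for the moment, N m.
- monitor.read_opening(): opening from 0.0 (shut) to 1.0 (fully open).
- monitor.read_grip_force(): force on a finger pad.
Only numpy, scipy, OpenCV 4.12 (cv2) and the standard library are available. Lean on these libraries where they do the work, as an engineer would, in place of code of your own. Each camera call takes 0.05 s, during which the arm holds its last target. There are 200 camera calls.

## Working session

There is one attempt and no reset: what is moved stays moved. The work goes in short steps, each a Python script; the robot and the scene stay as the last script left them, time stands still between calls to the robot, and variables do not carry over. Pictures are saved under pics/ and viewed, at most 10 in all, crops included, and the job is handed in when it is done.

```bash
ls; mkdir -p pics; python3 - <<'E'
from workcell import env, kinematics, optics, monitor
import cv2
for n in("scene","side"):
    im=optics.camera(n); cv2.imwrite(f"pics/{n}0.png",im[:,:,::-1]); p=optics.camera_params(n); print(n,p)
print(monitor.read_time_s(),monitor.read_ee_rot(),monitor.read_opening())
E
```

```text
pics
scene {'K': array([[506.98623741,   0.        , 321.7798892 ],
       [  0.        , 506.98623741, 243.30376589],
       [  0.        ,   0.        ,   1.        ]]), 'dist': array([-0.00824864,  0.        ,  0.        ,  0.        ,  0.        ]), 'R': array([[-0.61121957, -0.79141127,  0.00887904],
       [-0.52392605,  0.39617693, -0.75401945],
       [ 0.59322182, -0.4655234 , -0.65679208]]), 't': array([0.45053239, 0.29361525, 0.83249173])}
side {'K': array([[500.05134559,   0.        , 319.12762515],
       [  0.        , 500.05134559, 234.13383744],
       [  0.        ,   0.        ,   1.        ]]), 'dist': array([-0.05233468,  0.        ,  0.        ,  0.        ,  0.        ]), 'R': array([[-0.98420344, -0.1754477 , -0.02370015],
       [-0.06365272,  0.47558812, -0.87736211],
       [ 0.16520267, -0.86199423, -0.47924319]]), 't': array([0.56279409, 0.03185184, 0.99405013])}
0.1 [-3.13995717e+00 -3.54817378e-04  3.45785553e-01] 1.0018375562001407
```

View pics/scene0.png

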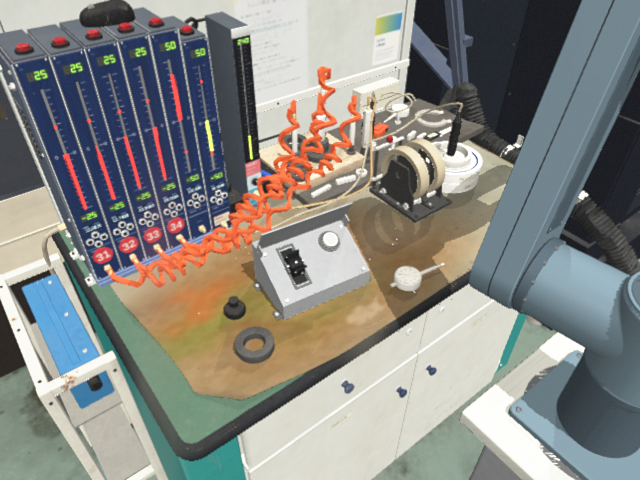

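View pics/side0.png

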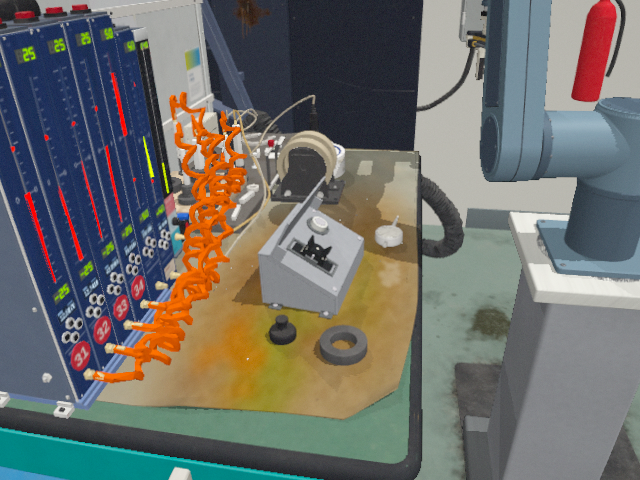

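The box stands upright, with the button at scene (330,240) / side (317,224) and the wheel at scene (294,264) / side (318,250). The dial indicator is right of the box, and the magnet and ring are to its left.

```bash
cat > h.py <<'E'
from workcell import env, kinematics, optics, monitor, hand_in
import cv2, numpy as np
from scipy.optimize import least_squares
from scipy.spatial.transform import Rotation as Ro
def proj(p,X):
    return cv2.projectPoints(np.atleast_2d(np.asarray(X,float)),cv2.Rodrigues(p['R'])[0],p['t'],p['K'],p['dist'])[0][:,0]
def tri(obs):  # [(params,(u,v)),...]
    f=lambda X: np.concatenate([proj(p,X)[0]-uv for p,uv in obs])
    r=least_squares(f,[.5,0,.05]); return r.x, np.abs(r.fun).max()
T=np.radians(28)
def frame(yaw):
    c,s=np.cos(yaw),np.sin(yaw); h=np.array([c,s,0]); z=np.array([0,0,1.])
    return np.stack([np.cos(T)*h+np.sin(T)*z,[-s,c,0],-np.sin(T)*h+np.cos(T)*z],1) # cols x,y,z
def btn(c,yaw): return np.array([c[0],c[1],.07])+frame(yaw)@[BX,-.048,0]
E
python3 - <<'E'
from h import *
S,D=optics.camera_params("scene"),optics.camera_params("side")
for n,a,b in [("btn",(330,240),(317,224)),("wheel",(294,264),(318,250)),("ring",(254,345),(343,346)),("mag",(234,309),(282,333)),("dial",(407,280),(389,236))]:
    print(n,tri([(S,a),(D,b)]))
p=optics.camera_params("wrist"); R=Ro.from_euler('xyz',monitor.read_ee_rot()).as_matrix()
print("cam in tool",R.T@(-p['R'].T@p['t']-monitor.read_ee_pos()),"\n",p['R']@R,p['K'])
for n,c in(("scene",(230,190,160,120)),("side",(245,170,130,98))):
    x,y,w,h=c; im=cv2.imread(f"pics/{n}0.png")[y:y+h,x:x+w]
    cv2.imwrite(f"pics/{n}0c.png",cv2.resize(im,None,fx=5,fy=5,interpolation=cv2.INTER_CUBIC))
E
```

```text
btn (array([0.55084665, 0.1236967 , 0.08343456]), np.float64(1.0030190102252732))
wheel (array([0.5300466 , 0.22907589, 0.09047121]), np.float64(0.8243551325626299))
ring (array([0.46957268, 0.36502648, 0.00682694]), np.float64(0.4916264626381235))
mag (array([0.56813858, 0.34989997, 0.0074261 ]), np.float64(0.44738758917833366))
dial (array([0.41863466, 0.02012223, 0.01011842]), np.float64(1.1756747569429535))
cam in tool [ 0.08194564 -0.00038478 -0.1567633 ] 
 [[-7.89885724e-04  9.99998957e-01 -1.20943624e-03]
 [-9.56304818e-01 -1.10897483e-03 -2.92369400e-01]
 [-2.92370436e-01  9.25651285e-04  9.56304696e-01]] [[363.0791382    0.         313.80223147]
 [  0.         363.0791382  237.44997515]
 [  0.           0.           1.        ]]
```

```bash
cat >> h.py <<'E'
def ori(yaw,flip=0):  # tool z = -panel normal; flip=0: tool x up slope
    F=frame(yaw); s=-1 if flip else 1
    return Ro.from_matrix(np.stack([s*F[:,0],-s*F[:,1],-F[:,2]],1)).as_euler('xyz')
def snap(n,name):
    p=optics.camera_params(n); im=optics.camera(n); cv2.imwrite(f"pics/{name}.png",im[:,:,::-1]); np.save(f"pics/{name}.npy",p,allow_pickle=True); return p
E
python3 - <<'E'
from h import *
yaw=.2;F=frame(yaw);c=np.array([.54,.176,.075])
for fl in(0,1):
    for h in (.01,.05,.13): print(fl,h,kinematics.solve_ik(c+F[:,2]*h,ori(yaw,fl)))
E
```

```text
0 0.01 [0.08197847 0.22570023 2.12333672 0.18133231 0.31154267 1.29370274]
0 0.05 [0.0758644  0.12963308 2.12459226 0.14777958 0.40583037 1.3251373 ]
0 0.13 [ 0.06147939 -0.05326997  2.10017992  0.11291765  0.61297249  1.35582774]
1 0.01 [ 0.08197847  0.22570023  2.12333672  0.18133231  0.31154267 -1.84788991]
1 0.05 [ 0.0758644   0.12963308  2.12459226  0.14777958  0.40583037 -1.81645536]
1 0.13 [ 0.06147939 -0.05326997  2.10017992  0.11291765  0.61297249 -1.78576491]
```

View pics/scene0c.png

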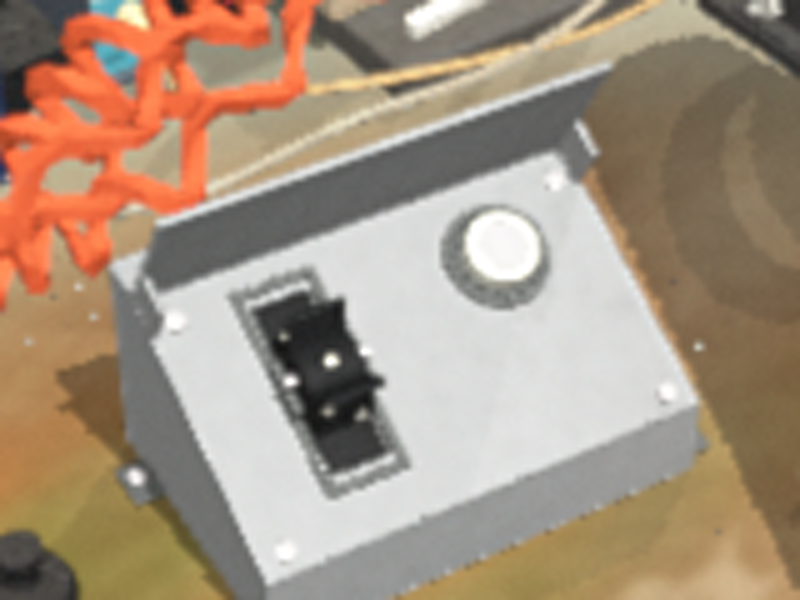

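The valley at the pointers appears to show one dot, with more dots below it. I'll look from close by.

```bash
python3 - <<'E'
from h import *
yaw=.2;F=frame(yaw);c=np.array([.54,.176,.075])
env.move_ptp(c+F[:,2]*.16,ori(yaw,1))
snap("wrist","w1"); print(monitor.read_time_s())
im=cv2.imread("pics/w1.png"); cv2.imwrite("pics/w1r.png",cv2.rotate(im,cv2.ROTATE_180))
E
```

```text
2.7417
```

View pics/w1.png

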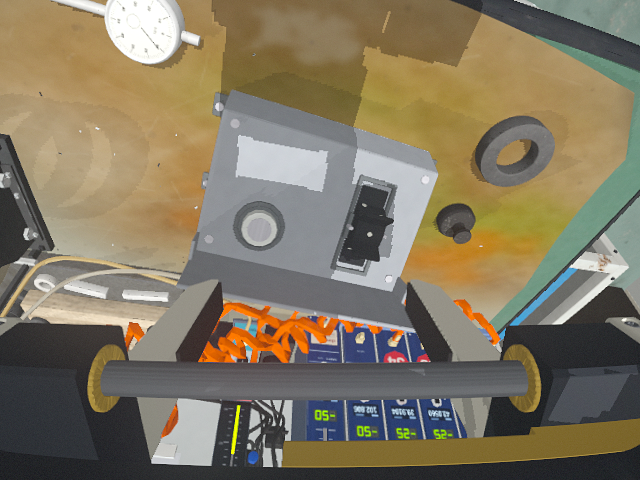

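The button is at (260,230), the wheel frame centre at about (366,226), and the panel's front corners at about (228,92) and (437,160). The box is turned further than I had assumed, so I'll fit its pose.

```bash
cat >> h.py <<'E'
def P(q,u,v,w):  # panel coords (from panel centre) -> world
    return np.array([q[0],q[1],.07])+frame(q[2])@[u,v,w]
E
python3 - <<'E'
from h import *
S=optics.camera_params("scene");D=optics.camera_params("side");W=np.load("pics/w1.npy",allow_pickle=True).item()
L=.065/np.cos(T)
def pts(q): return np.array([P(q,-L,.1,0),P(q,-L,-.1,0),P(q,q[3],-.048,.012),P(q,q[3]-.022,.045,0.002)])
obs=[(S,[(283.6,306.6),(369.4,270.6),(331,239),(294.4,266)]),(W,[(437,161),(229,92),(260,230),(366,226)])]
f=lambda q:np.concatenate([(proj(p,pts(q))-o).ravel() for p,o in obs])
r=least_squares(f,[.54,.176,.2,.0],loss='soft_l1'); print(r.x); print(r.fun.reshape(-1,2).round(1)); print(proj(D,pts(r.x)))
im=cv2.imread("pics/w1.png")[160:290,210:430]; cv2.imwrite("pics/w1c.png",cv2.resize(im,None,fx=3.6,fy=3.6,interpolation=cv2.INTER_CUBIC))
E
```

```text
[ 0.53105943  0.17892987 -0.13136697  0.02530913]
[[ 1.7  4.8]
 [ 3.1  4.1]
 [-0.3  0.1]
 [-0.5 -0.2]
 [ 8.9  1.4]
 [-1.3  0.7]
 [ 0.4 -1.6]
 [-0.8  0.8]]
[[343.52984496 299.88328907]
 [370.39405659 241.24652138]
 [321.9047072  222.10610843]
 [314.14530532 257.16803061]]
```

View pics/w1c.png

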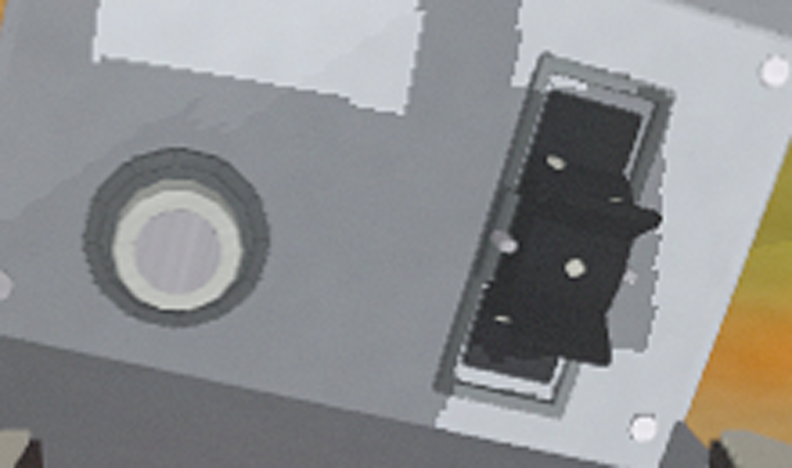

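One dot is at the pointers, so the wheel needs three clicks. I'll refit without the corners, which match poorly.

```bash
python3 - <<'E'
from h import *
S=optics.camera_params("scene");D=optics.camera_params("side");W=np.load("pics/w1.npy",allow_pickle=True).item()
def pts(q): return np.array([P(q,q[3],-.048,.012),P(q,q[3]-.022,.045,0.003),P(q,q[3]-.022,.045,.017)])
n=np.nan
obs=[(S,[(331,239),(294.4,266),(n,n)]),(W,[(259.4,229.4),(363.6,226.1),(367.5,232)]),(D,[(318,223.5),(n,n),(n,n)])]
f=lambda q:np.nan_to_num(np.concatenate([(proj(p,pts(q))-o).ravel() for p,o in obs]))
r=least_squares(f,[.54,.176,-.1,.02]); q=r.x;print(q); print(r.fun.reshape(-1,2).round(1))
print(pts(q))
# overlay for check
im=cv2.imread("pics/w1.png")
L=.065/np.cos(T)
box=[P(q,u,v,0) for u,v in((-L,.1),(-L,-.1),(q[3]+.035,-.1),(q[3]+.035,.1))]
cv2.polylines(im,[proj(W,box).astype(int)],True,(0,0,255))
vis=[P(q,q[3]+.035,s*.1,.072) for s in(1,-1)]
cv2.polylines(im,[proj(W,vis).astype(int)],False,(0,255,0))
for p in proj(W,pts(q)): cv2.circle(im,tuple(p.astype(int)),2,(255,0,0),-1)
cv2.imwrite("pics/ov.png",cv2.resize(im[70:330,160:460],None,fx=2.2,fy=2.2))
for Y in(0,1):
  for w,v in((.01,.045),(.0,-.048)): print(kinematics.solve_ik(P(q,q[3],v,w),ori(q[2],Y)))
E
```

```text
[ 0.54103238  0.17710394 -0.10797753  0.01826957]
[[-1.4 -0.1]
 [-0.7 -0.1]
 [ 0.   0. ]
 [-0.1  0.3]
 [-0.4  0.5]
 [-0.1 -1. ]
 [ 1.4 -0.2]
 [ 0.   0. ]
 [ 0.   0. ]]
[[0.5462958  0.12825221 0.08917241]
 [0.54120713 0.22234861 0.07089751]
 [0.5346728  0.22305693 0.08325878]]
[ 0.30478229  0.31035437  1.98122727 -0.46060474  0.43750866  2.36215645]
[ 0.08964953  0.25798957  2.09535014 -0.29666459  0.32079151  2.02813159]
[ 0.30478229  0.31035437  1.98122727 -0.46060474  0.43750866 -0.7794362 ]
[ 0.08964953  0.25798957  2.09535014 -0.29666459  0.32079151 -1.11346106]
```

View pics/ov.png

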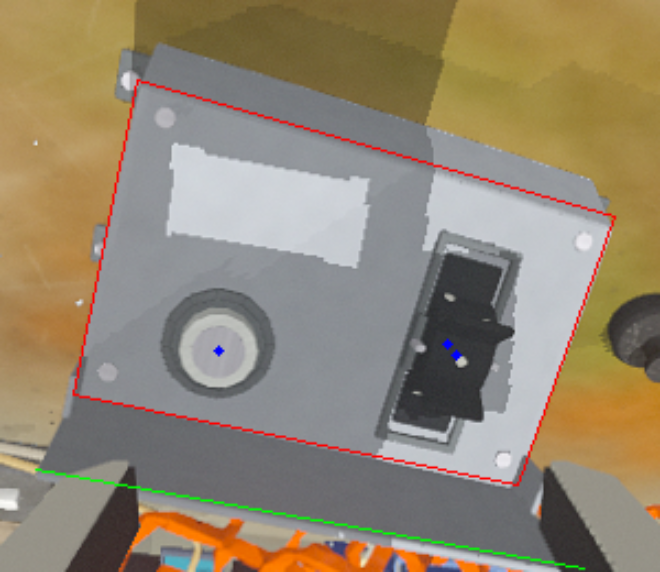

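The overlay fits well. I'll press the button with closed fingers.

```bash
cat >> h.py <<'E'
q=np.array([.54103,.17710,-.10798,.01827]); O=ori(q[2],1); N=frame(q[2])[:,2]
def B(du,dv,w): return P(q,q[3]+du,-.048+dv,w+.008)       # fingertip pose, button coords
def Wh(du,dv,w): return P(q,q[3]-.022+du,.045+dv,w+.008)  # fingertip pose, wheel coords
def fF(): return frame(q[2]).T@monitor.read_ft_force()     # force in panel axes
def press():
    env.movel(B(-.003,0,.035),O,.1); f0=fF()
    env.movel(B(-.003,0,.0085),O,.04)
    for w in np.arange(.0075,.0005,-.001):
        env.movel(B(-.003,0,w),O,.04); f=fF()-f0; print(round(w,4),f.round(1))
        if f[2]>7: break
    env.movel(B(-.003,0,.045),O,.06)
E
python3 - <<'E'
from h import *
env.close_gripper()
env.move_ptp(B(-.003,0,.09),O)
press()
env.movel(B(-.003,0,.11),O,.12)
snap("wrist","w2"); snap("side","s2"); print(monitor.read_time_s(),monitor.read_opening())
a=cv2.imread("pics/w2.png"); b=cv2.imread("pics/s2.png")[170:290,240:400]
cv2.imwrite("pics/c2.png",np.hstack([cv2.resize(a,(400,300)),cv2.resize(b,(400,300))]))
E
```

```text
0.0075 [ 0.3 -2.4  6.9]
0.0065 [-1.  -2.8 20. ]
8.4083 0.002272643573157946
```

View pics/c2.png

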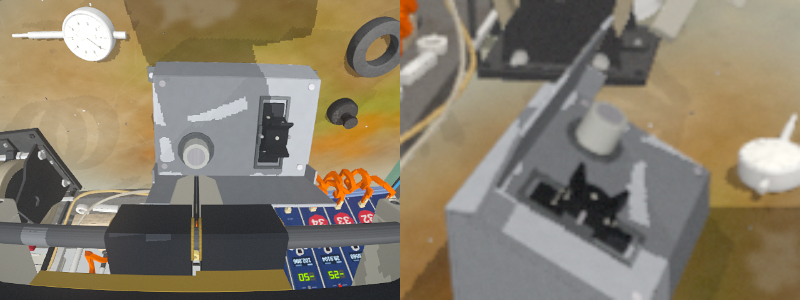

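The button is out. Now one click of the wheel, then a check.

```bash
cat >> h.py <<'E'
def click():
    env.movel(Wh(-.034,0,.055),O,.12); f0=fF()
    env.movel(Wh(-.034,0,.027),O,.06); print("down",(fF()-f0).round(1))
    for u in(-.022,-.010,.001): env.movel(Wh(u,0,.027),O,.05); print(u,(fF()-f0).round(1))
    env.movel(Wh(.001,0,.055),O,.08)
E
python3 - <<'E'
from h import *
env.movel(Wh(-.034,0,.1),O,.15)
click()
env.movel(Wh(-.034,.0,.10),O,.15)
snap("wrist","w3"); snap("side","s3"); print(monitor.read_time_s())
S=optics.camera_params("side");W=np.load("pics/w3.npy",allow_pickle=True).item()
def crop(n,p,r):
    u,v=proj(p,Wh(0,0,.015))[0].astype(int); a=cv2.imread(f"pics/{n}.png")[max(v-r,0):v+r,u-r:u+r]; return cv2.resize(a,(400,400),interpolation=cv2.INTER_CUBIC)
cv2.imwrite("pics/c3.png",np.hstack([crop("w3",W,60),crop("s3",S,40)]))
E
```

```text
down [1.  0.1 1.1]
-0.022 [-1.2 -1.2  2.4]
-0.01 [0.2 0.4 0.7]
0.001 [ 1.  -0.3  0.5]
12.7
```

View pics/c3.png

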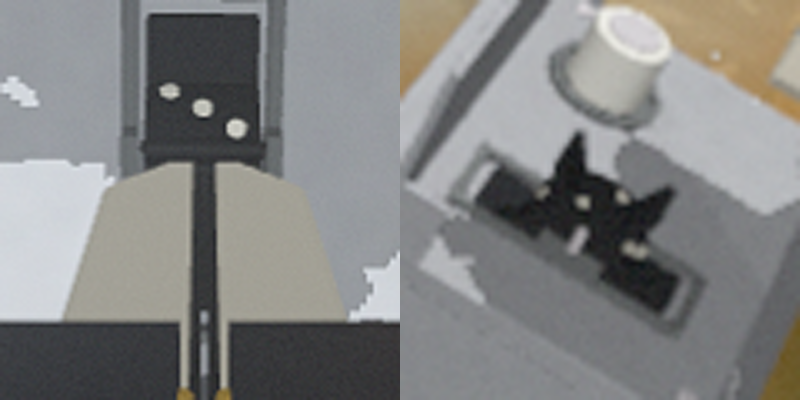

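The three-dot valley is now just below the pointers, so the wheel stands at two dots. Two more clicks.

```bash
python3 - <<'E'
from h import *
click(); click()
env.movel(Wh(-.05,0,.11),O,.15)
snap("wrist","w4"); snap("side","s4"); print(monitor.read_time_s())
S=optics.camera_params("side");W=np.load("pics/w4.npy",allow_pickle=True).item()
def crop(n,p,r):
    u,v=proj(p,Wh(0,0,.015))[0].astype(int); a=cv2.imread(f"pics/{n}.png")[max(v-r,0):v+r,u-r:u+r]; return cv2.resize(a,(400,400),interpolation=cv2.INTER_CUBIC)
cv2.imwrite("pics/c4.png",np.hstack([crop("w4",W,60),crop("s4",S,40)]))
E
```

```text
down [-0.4 -0.3  0.7]
-0.022 [-1.9 -0.5  1.6]
-0.01 [-0.5 -0.5 -0.1]
0.001 [-1.2 -0.8 -0.6]
down [-0.2  0.6  1.2]
-0.022 [-1.3 -0.5  2.4]
-0.01 [0.9 0.4 0.6]
0.001 [-0.4  0.2  0.5]
18.95
```

View pics/c4.png

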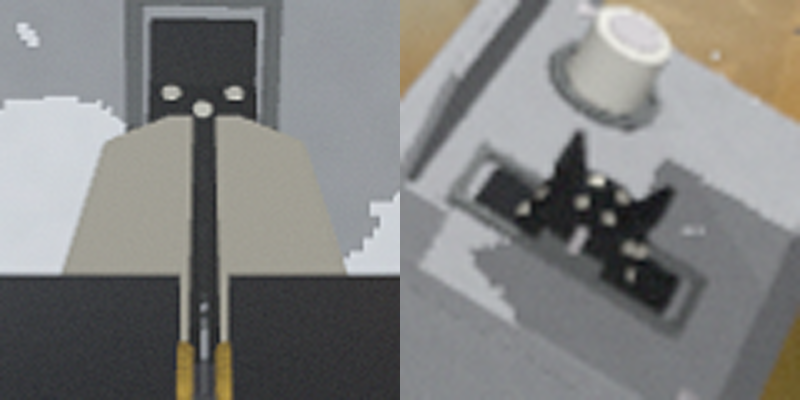

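The side view shows four dots at the pointers, with the five-dot valley below. Now I'll latch the button.

```bash
python3 - <<'E'
from h import *
env.sleep(.3)
env.movel(B(-.003,0,.09),O,.15)
press()
env.movel(B(-.003,0,.12),O,.15)
snap("wrist","w5"); snap("side","s5"); print(monitor.read_time_s())
a=cv2.imread("pics/w5.png"); b=cv2.imread("pics/s5.png")[170:290,240:400]
cv2.imwrite("pics/c5.png",np.hstack([cv2.resize(a,(400,300)),cv2.resize(b,(400,300),interpolation=cv2.INTER_CUBIC)]))
E
```

```text
0.0075 [ 2.1 -1.   6.9]
0.0065 [ 0.3 -2.  18.7]
23.7417
```

View pics/c5.png

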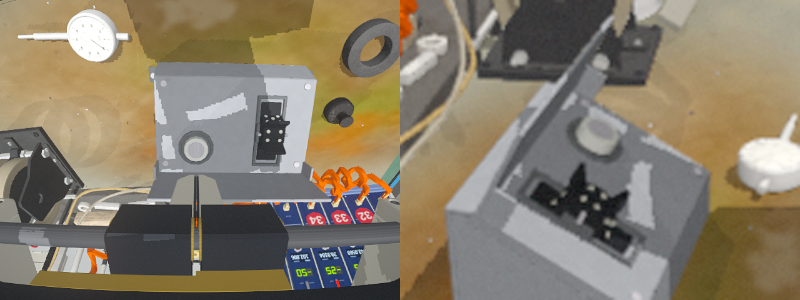

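The button is latched low, the wheel shows four dots, the bystanders have not moved and the robot is clear.

```bash
python3 -c "
from workcell import hand_in
print(hand_in())"
```

```text
the job is handed in; nothing more can be done
None
```

I pressed the button out, rolled the wheel three clicks from one dot to four, pressed the button back in so it latched, and handed the job in at about 24 s; the last pictures show this with the bystanders unmoved, but `hand_in()` gave no verdict.

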